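# Shut the lowest gear tier

### The job

The round tin is too tall for the lowest acrylic tier: take it out and set it down, without dropping it, standing upright on the second tier. Then fold the raised flap down until it is fully shut, without letting it slam, and after that turn the steel catch so that its tongue lies over the flap and the line on its grip points at the white index mark. Leave the rest of the gear where it is.

Things in the scene. Friction and masses are not known exactly. Their poses are not given: they have to be found in the camera images.
- tiers: fixed smoky acrylic stand, three tiers side by side rising to +y. Origin on the work surface under the middle of the lowest tier's tray; x away from the robot, y left, z up. Tray x -75..75, y -130..130 mm, floor z 8, rim z 45, walls 5. Solid deck in front: x -145..-75, top z 45. 2nd tier: board y 145..290, top z 100. 3rd: board y 300..420, top z 150. Both boards x -120..120
- tier2_spot (a point): on the top face of the second tier's board, the middle of its clear front part (100 mm above the work surface); the rear part holds a carabiner. The tin may stand anywhere on the board
- tin: closed round aluminium tin, 60 mm tall, 53 mm in diameter, its lid (top 18 mm) 56 mm; stands upright in the tray on its floor and sticks out 23 mm above the rim. Origin: centre of its underside, z up. About 150 g (100 to 210 g)
- flap (a joint): flap of the lowest tier (rad): 0 = fully shut, flat on the rim; 1.57 = upright; starts 1.45 to 1.7. Stiff hinge (0.22 N m friction): stays where left. Hinged along the tray's far (+x) rim, so it shuts by pushing it from behind towards the robot, then down
- flap_hinge (a point): on the hinge line, middle of the width, at the flap's underside (stand frame x 75, y 0, z 45 mm)
- flap_edge (a point): middle of the flap's free edge, at half its thickness; moves with the flap. The flap is a smoky acrylic plate 150 mm from hinge to free edge, 256 wide, 6 thick, 200 g, aluminium trim on the free edge. Shut, its top is 51 mm above the work surface
- catch (a joint): angle of the turn catch on the deck (rad), growing clockwise seen from above: 0 = tongue points to the stand's +y; 1.571 = tongue points to +x over the shut flap and the black line on its grip points at the index mark. Starts 0.1 to 0.45; range -0.2 to 2.2, no stop or click at 1.571; light friction (0.04 N m), stays where left
- catch_grip (a point): on the catch's vertical axis (stand x -108, y 0), 73 mm above the work surface. Steel catch on a 42 mm round base: flat tongue 14 wide, 4 thick, reaching 52 mm from the axis (its top 57 mm above the surface); on it an upright bar grip 48 long along the tongue, 12 wide, top at 81 mm. Site x: across the bar; y: along the tongue, outward
- index_mark (a point): white line 12 x 2.6 mm on the deck, 137 mm in front of the stand's origin, on the robot's side (-x) of the catch: the index mark
- carabiner_oval: bystander: oval aluminium carabiner 102 x 54 x 11 mm, lying in the tray beside the tin; origin at its middle underneath
- belay_plate: bystander: steel two-slot belay plate 56 x 34 x 10 mm lying in the tray on the tin's other side (either side)
- carabiner_dee: bystander: D-shaped aluminium carabiner 98 x 52 x 11 mm lying across the rear of the second tier
- carabiner_pear: bystander: pear-shaped aluminium carabiner 108 x 60 x 11 mm lying on the shelf to the right of the stand
- headlamp: bystander: yellow headlamp 50 x 72 x 42 mm on the third tier
- pulley: bystander: aluminium pulley 71 x 52 x 22 mm on the shelf to the right of the stand
- flask: bystander: steel flask 68 mm in diameter, 190 mm tall, standing on the shelf to the right

How it is judged:
On the way, in this order (a step that is already met when the one before it is completed fails the run):
1. the tin stands upright on the second tier, let go (x of tin in the frame of tiers between -0.11 and 0.11 m and y of tin in the frame of tiers between 0.155 and 0.28 m and z of tin in the frame of tiers between 0.094 and 0.106 m and angle between tin's own z axis and vertical below 0.1 rad and contact force between the fingers and tin below 0.1 N and linear speed of tin below 0.05 m/s), for 0.2 s.
2. the flap is fully shut (within 0.06 rad) (value of joint flap below 0.06 rad), for 0.2 s.
3. the catch is turned to the index mark (within 0.12 rad) (value of joint catch between 1.451 and 1.691 rad), for 0.2 s.
At the end, for the whole second after the job is handed in: The tin stands at rest and upright (within 0.1 rad) on the second tier's board, its foot on the board (at most about 17 mm over an edge, so centre on the board); the flap is shut to within 0.06 rad; the catch's line points at the index mark (1.571 rad) within 0.12 rad (all of step 3 and x of tin in the frame of tiers between -0.11 and 0.11 m and y of tin in the frame of tiers between 0.155 and 0.28 m and z of tin in the frame of tiers between 0.094 and 0.106 m and angle between tin's own z axis and vertical below 0.1 rad and linear speed of tin below 0.02 m/s and value of joint flap below 0.06 rad); the robot touches nothing.
It fails at once if the flap is slammed (turns shut faster than 3 rad/s) (velocity of joint flap below -3 rad/s).
It fails at once if the tin is dropped or thrown (moves faster than 0.5 m/s out of the fingers) (contact force between the fingers and tin below 0.05 N and linear speed of tin above 0.5 m/s).
It fails at once if any other piece of gear is moved more than 30 mm (distance of any of carabiner_oval, carabiner_dee, carabiner_pear, belay_plate, headlamp, pulley, flask from where it was at the start of the episode above 0.03 m).
It also fails if it takes over 72 s, if anything falls off the work surface, if the arm or the gripper's body presses on something with over 40 N, if the wrist force passes 120 N, or if a joint passes its speed limit or range.

### The arm

A 7-joint arm with a two-finger parallel gripper is mounted at the origin on the work surface. World frame = base frame: x ahead of the robot, y to its left, z up, the work surface at z = 0. Lengths are in m, angles in rad, forces in N, time in s.
With the tool pointing down it reaches from about 0.4 to 0.85 m from the base axis. Payload 10.4 kg.
Tool frame: the origin (TCP) lies between the finger pads; the fingertips stand manip.tip_extent ahead of it and the grasp point (between the pads) lies 6 mm ahead of it (manip.tip_extent is the distance from the TCP to the fingertips, in m); z points along the fingers, y is the line along which they close (so a half turn about z gives the same grasp; the last joint's range is limited). The gripper opens to 85 mm and grips with 20 to 120 N. Pads are 22 mm wide; open, the fingers measure 114 mm over their backs; the gripper's body (76 mm by 85 mm) begins 54 mm behind the grasp point. The pads swing forward as they close: fully open they stand 13 mm farther back than shut.
Start: joints at [1.202, 0.332, -0.065, 1.46, 0.022, 1.35, -0.088], TCP at [0.212, -0.588, 0.256] pointing down, gripper open.
Joint ranges: [-2.6, 2.6], [-0.5, 2.12], [-1.47, 1.34], [0.16, 2.42], [-1.27, 4.41], [0.06, 2.06], [-2.6, 2.6]. Speed limits (rad/s): [2.22, 2.22, 2.79, 2.79, 3.14, 3.14, 3.14].

### API

Orientations are given as a unit quaternion [x, y, z, w].
In Python, from workcell import get_obs, optics, workorder, manip gives the robot as it stands.
- The arm moves only by the tool jog_arm, never from a script. Its argument "increments" is a list of rows, each a list of 7 numbers: the shift along the tool's x, y, z in m, then the turn, a rotation vector about the tool's x, y, z in rad, then the opening, from -1 (shut) to 1 (fully open). A call has 1 to 5 rows; each row is the pose to reach, as a shift and turn from the pose commanded when the call began, along the tool's axes at that moment; what a row does not reach only later rows make up. A row lasts 1/12 s, in which the tool goes at most 41.7 mm and 7.16 degrees, less where a joint would pass 70% of its speed; a pose out of reach is approached as far as the arm can. A call with a gripper value outside its range is refused whole. The fingers move at their own pace and stop on an object; "grip_force" is the grip in N (left out, the last holds). Time passes only in rows, so rows that repeat a pose let the fingers close. It gives the time, the measured TCP pose, the force, the opening and the grip force at its end, in the units of the state.
- get_obs(): the state, without advancing time (a new reading comes with each control period).
- optics.camera(name): name is "scene" or "side" or "wrist"; returns a dict with "color" (384x512x3 uint8, red, green, blue), "depth" (384x512 float32, m along the optical axis (not along the pixel's ray), 0 where there is no reading), "K" (3x3 intrinsics, pixels), "R" (3x3) and "t" (3): a world point X has camera coordinates R X + t. Camera axes: x right, y down, z forward; pixel columns grow to the right and rows downward; lengths in m; the calibration is good to about 2 mm. A picture is of the moment at which its call begins.
- workorder.hand_in(): hands the job in; it is judged then, once.
The state is a dict: "clock": time; "joint_pos": joint angles; "joint_velocities": joint speeds; "tau": joint torques, N m; "position": TCP position; "ee_rot": TCP orientation; "ft_force": force on the tool from outside, world axes, zero at the start; "torque": the same for the moment, N m; "grip_width": opening from 0.0 (shut) to 1.0 (fully open); "grasp_force": force on a finger pad.
Only numpy, scipy, OpenCV 4.12 (cv2) and the standard library are available. Lean on these libraries where they do the work, as an engineer would, in place of code of your own. Each camera call takes 0.05 s, during which the arm holds its last target. There are 200 camera calls.

## Working session

There is one attempt and no reset: what is moved stays moved. The work goes in short steps, Python scripts to look and compute and a tool call to move; the robot and the scene stay as the last step left them, time stands still between calls to the robot, and variables do not carry over. Pictures are saved under pics/ and viewed, at most 10 in all, crops included, and the job is handed in when it is done.

Besides the shell and the picture viewer there is one more tool, called after "Emit:" as name([rows], argument=value, ...), one row to a line, values as JSON. jog_arm: Moves the arm, as the interface text tells. Its arguments: {"type":"object","properties":{"increments":{"type":"array"},"grip_force":{"type":"number"}},"required":["increments"]}

```bash
ls; mkdir -p pics; python3 - <<'E'
from workcell import get_obs, optics, workorder, manip
import cv2,numpy as np
print({k:np.round(v,3) for k,v in get_obs().items()}, manip.tip_extent)
ims=[]
for n in ["scene","side"]:
    c=optics.camera(n); np.savez(n+".npz",**c)
    print(n,c["K"].tolist(),np.round(c["R"],3).tolist(),np.round(c["t"],3).tolist())
    cv2.imwrite(f"pics/{n}0.png",cv2.resize(c["color"][:,:,::-1],(800,600),interpolation=cv2.INTER_CUBIC))
E
```

```text
pics
{'clock': np.float64(0.0), 'joint_pos': array([ 1.202,  0.333, -0.065,  1.461,  0.022,  1.35 , -0.089]), 'joint_velocities': array([ 0.   , -0.001, -0.   , -0.   , -0.001,  0.001, -0.001]), 'tau': array([-0.0000e+00, -6.2545e+01,  4.9000e-02, -3.9160e+01,  1.6000e-02,
        1.0000e-02,  0.0000e+00]), 'position': array([ 0.212, -0.588,  0.256]), 'ee_rot': array([ 0.985,  0.172, -0.   , -0.001]), 'ft_force': array([-0.835, -1.2  ,  0.853]), 'torque': array([0.005, 0.003, 0.007]), 'grasp_force': np.float64(0.0), 'grip_width': np.float64(0.999)} 0.025
scene [[371.4535242484816, 0.0, 256.9611646842423], [0.0, 371.4535242484816, 191.64042802814708], [0.0, 0.0, 1.0]] [[0.67, 0.742, -0.003], [0.504, -0.458, -0.732], [-0.545, 0.489, -0.681]] [-0.315, -0.172, 1.458]
side [[381.5995854888361, 0.0, 252.00699087079366], [0.0, 381.5995854888361, 185.92373001322687], [0.0, 0.0, 1.0]] [[-0.937, -0.349, -0.011], [-0.264, 0.727, -0.633], [0.229, -0.591, -0.774]] [0.475, 0.233, 1.053]
```

View pics/scene0.png

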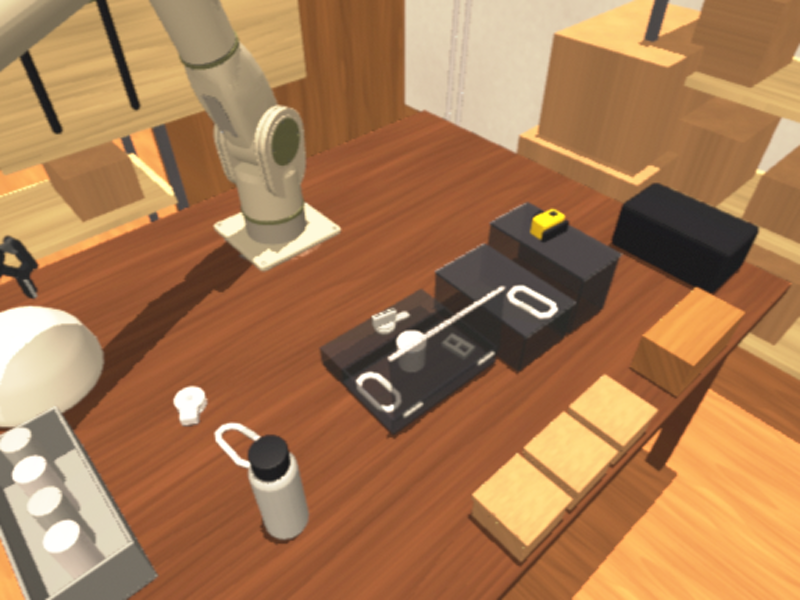

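View pics/side0.png

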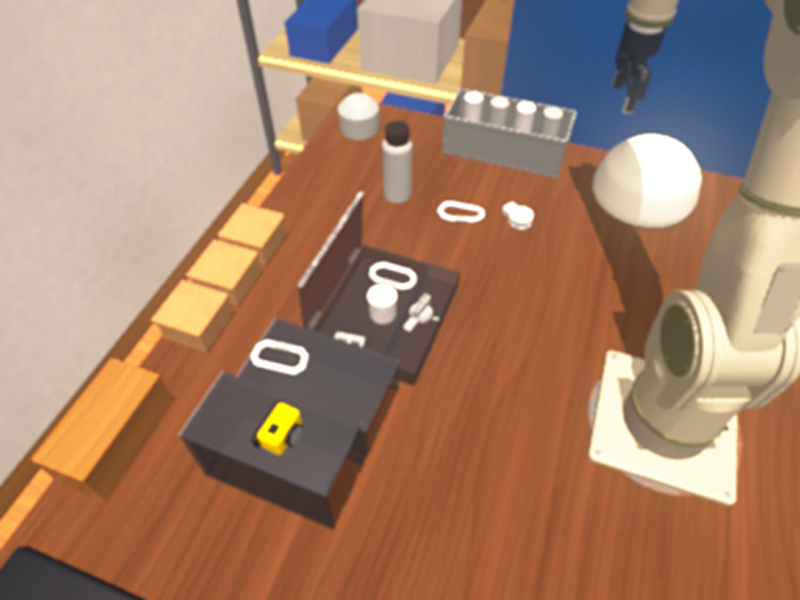

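Both views show the stand: in the side view (800 px wide) the tin is at about (382,302), the catch at (421,314), the flap's top edge from (362,198) to (304,295). I'll enlarge both for reading.

```bash
python3 - <<'E'
import cv2,numpy as np
for n,(u,v) in dict(scene=(200,125),side=(130,115)).items():
    c=np.load(n+".npz")["color"][:,:,::-1]
    im=cv2.resize(c[v:v+150,u:u+200],(800,600),interpolation=cv2.INTER_CUBIC)
    im=cv2.convertScaleAbs(im,alpha=1.5,beta=15)
    cv2.imwrite(f"pics/{n}1.png",im)
E
```

```text
(no output)
```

View pics/scene1.png

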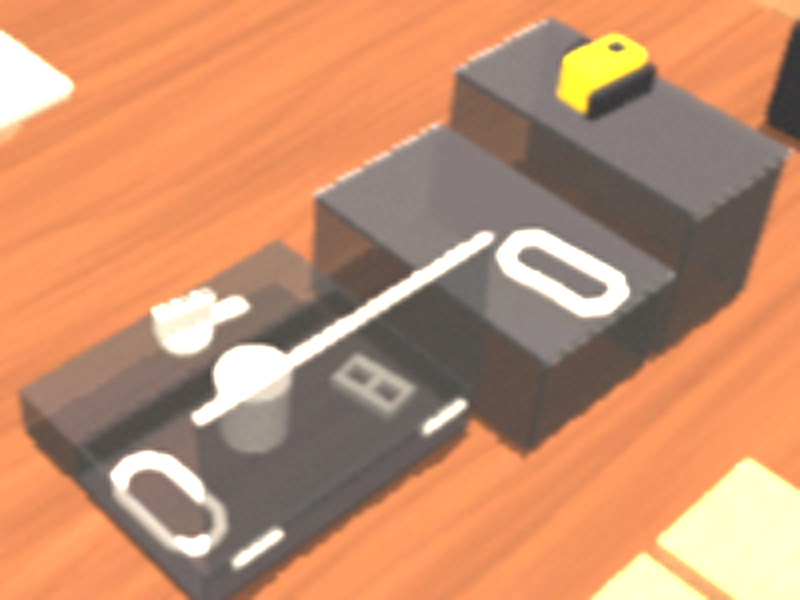

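View pics/side1.png

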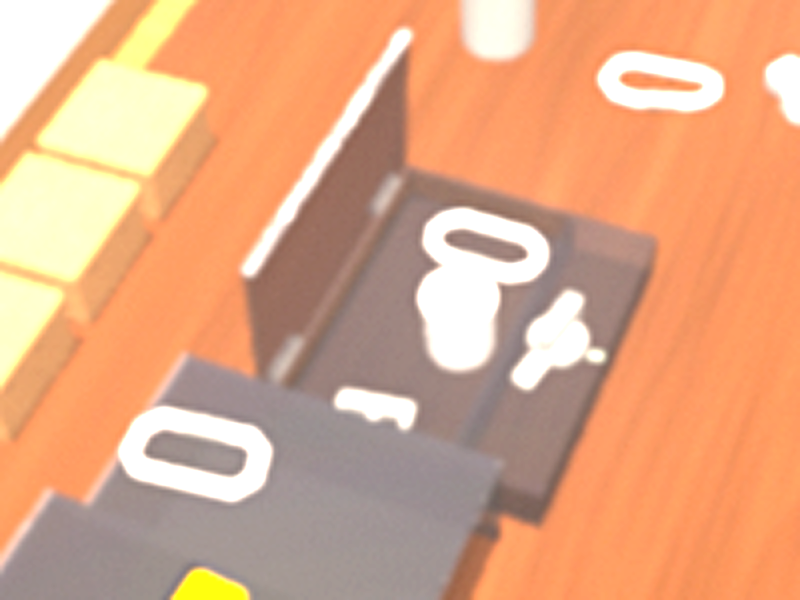

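```bash
cat > h.py <<'E'
import numpy as np
from scipy.optimize import least_squares
from scipy.spatial.transform import Rotation as Ro
def proj(c,X):
    q=np.atleast_2d(X)@c["R"].T+c["t"]; q=q@c["K"].T; return q[:,:2]/q[:,2:]
def cloud(c):
    v,u=np.indices(c["depth"].shape); d=c["depth"].ravel()
    p=np.stack([u.ravel(),v.ravel(),np.ones(u.size)],1)@np.linalg.inv(c["K"]).T*d[:,None]
    return (p-c["t"])@c["R"]
def s2w(p,s): # s=x,y,yaw ; stand m -> world
    p=np.atleast_2d(p); return p@Ro.from_euler("z",s[2]).as_matrix().T+[s[0],s[1],0]
def w2s(p,s): return (np.atleast_2d(p)-[s[0],s[1],0])@Ro.from_euler("z",s[2]).as_matrix()
E
python3 - <<'E'
from h import *
C={n:dict(np.load(n+".npz")) for n in("scene","side")}
off=dict(scene=(200,125),side=(130,115))
L=[("side",(-145,-130,45),(655,240)),("side",(-120,145,100),(502,465)),("side",(-137,0,45),(597,355)),("side",(120,145,100),(185,355)),
("side","a",(407,35)),("side","b",(247,272)),
("scene",(-120,145,100),(317,195)),("scene",(-120,290,100),(440,125)),("scene",(120,145,100),(545,362)),("scene",(120,290,100),(672,275)),
("scene",(-120,300,150),(455,72)),("scene",(-120,420,150),(550,20)),("scene",(120,420,150),(790,152)),("scene",(120,300,150),(692,220)),
("scene",(-145,-130,45),(22,395)),("scene",(-145,130,45),(278,242)),("scene","a",(200,415)),("scene","b",(488,238))]
def res(p,full=False):
    s=p[:3];th=p[3]; r=[]
    for n,X,uv in L:
        if isinstance(X,str):
            a=np.array([-np.cos(th),0,np.sin(th)]);nn=np.array([np.sin(th),0,np.cos(th)])
            X=np.array([75,0,45])+150*a+3*nn+[0,-128 if X=="a" else 128,0]
        uvp=(np.array(uv)+.5)/4-.5+off[n]
        r.append(proj(C[n],s2w(np.array(X)/1e3,s))[0]-uvp)
    return np.array(r) if full else np.ravel(r)
f=least_squares(res,[.55,.0,0,1.57],loss="soft_l1")
print(np.round(f.x,4)); print(np.round(res(f.x,True),1).tolist())
s=f.x[:3]; np.save("s.npy",f.x)
for n in C:
    q=w2s(cloud(C[n]),s)*1e3; ok=(C[n]["depth"].ravel()>0)
    a=q[ok&(abs(q[:,0])<60)&(abs(q[:,1])<110)&(q[:,2]>60)&(q[:,2]<75)]
    if len(a): print(n,"tin?",len(a),a.mean(0).round(1),np.median(a,0).round(1),a.min(0).round(1),a.max(0).round(1))
    b=q[ok&(abs(q[:,0]+108)<40)&(abs(q[:,1])<65)&(q[:,2]>52)&(q[:,2]<90)]
    if len(b):
        d=np.linalg.eigh(np.cov(b[:,:2].T))[1][:,1]; print(n,"catch",len(b),b.mean(0).round(1),d.round(3),b.min(0).round(1),b.max(0).round(1))
    e=q[ok&(abs(q[:,0])<110)&(q[:,1]>160)&(q[:,1]<280)]; print(n,"t2 z",np.percentile(e[:,2],[5,50,90]).round(1))
    g=e[e[:,2]>105]; print(n,"carab",len(g),g[:,:2].min(0).round(),g[:,:2].max(0).round())
E
```

```text
[ 0.5786 -0.0507 -0.0321  1.4902]
[[0.4, -0.3], [-1.0, -0.8], [-1.3, 0.5], [-0.1, 0.0], [-0.5, -0.6], [-0.4, 0.6], [-0.7, 0.4], [0.2, -0.1], [-0.1, 0.3], [0.0, -0.6], [-0.0, -0.2], [0.3, -0.4], [-0.0, -0.4], [0.5, -0.8], [-1.2, -1.0], [0.0, -0.5], [-1.3, 1.1], [-0.3, -0.8]]
scene tin? 114 [-38.2  -0.6  69.1] [-37.7  -0.   69.2] [-54.8 -27.5  62.1] [-24.3  29.1  74.2]
scene catch 209 [-103.3    3.3   67.2] [0.111 0.994] [-116.2  -24.7   52.2] [-88.5  52.   85.2]
scene t2 z [ 99.  101.6 107.5]
scene carab 212 [-85. 168.] [110. 276.]
side tin? 229 [-30.2   0.9  68. ] [-30.3   1.7  68.4] [-56.4 -30.1  60.1] [-2.8 25.3 73.7]
side catch 200 [-110.5    8.6   66.2] [0.287 0.958] [-130.6  -24.5   52.2] [-90.8  47.6  85.3]
side t2 z [ 97.5 100.7 103.8]
side carab 286 [-52. 171.] [110. 272.]
```

```bash
cat >> h.py <<'E'
def go(x,y,z,yaw=0.,sx=1):
    """shift+rotvec in tool axes from the measured pose to stand-frame TCP (mm), tool x at stand yaw, pointing down"""
    from workcell import get_obs
    o=get_obs(); s=np.load("s.npy"); p=s2w(np.array([x,y,z])/1e3,s)[0]
    R=Ro.from_quat(o["ee_rot"]); T=Ro.from_euler("z",s[2]+yaw)*Ro.from_euler("x",np.pi)
    print("go",(x,y,z,yaw),"->",R.inv().apply(p-o["position"]).round(4).tolist(),(R.inv()*T).as_rotvec().round(3).tolist())
def here():
    from workcell import get_obs
    o=get_obs(); s=np.load("s.npy"); R=Ro.from_quat(o["ee_rot"]).as_matrix()
    print("t",round(float(o["clock"]),2),"tcp stand mm",(w2s(o["position"],s)*1e3).round(1).tolist(),"yaw",round(float(np.arctan2(R[1,0],R[0,0])-s[2]),3),"zax",R[:,2].round(3),"F",o["ft_force"].round(1),"w",round(float(o["grip_width"]),3),"gf",round(float(o["grasp_force"]),1))
    print("q",o["joint_pos"].round(2).tolist())
E
python3 - <<'E'
from h import *
here(); go(-29.5,-1,160); go(-29.5,-1,62); print(s2w([-.0295,-.001,.062],np.load("s.npy")))
E
```

```text
t 0.1 tcp stand mm [[-349.4, -548.6, 255.6]] yaw 0.378 zax [-0.     0.001 -1.   ] F [0.5 0.  0.5] w 0.996 gf 0.0
q [1.2, 0.33, -0.06, 1.46, 0.02, 1.35, -0.09]
go (-29.5, -1, 160, 0.0) -> [0.4994, -0.3907, 0.0961] [-0.001, 0.0, 0.378]
go (-29.5, -1, 62, 0.0) -> [0.4994, -0.3906, 0.1941] [-0.001, 0.0, 0.378]
[[ 0.54906503 -0.05070504  0.062     ]]
```

Emit:
jog_arm([
  [0.03, -0.024, 0, 0, 0, 0, 1],
  [0.06, -0.047, 0, 0, 0, 0, 1],
  [0.09, -0.07, 0, 0, 0, 0, 1],
  [0.12, -0.094, 0, 0, 0, 0, 1],
  [0.15, -0.117, 0, 0, 0, 0, 1],
], grip_force=40)

```text
clock: 0.52
position: [0.3138, -0.4253, 0.256]
ee_rot: [0.985, 0.172, -0.0, -0.0]
ft_force: [1.1, -0.2, 1.0]
grip_width: 1.003
grasp_force: 0.0
```

Emit:
jog_arm([
  [0.03, -0.024, 0, 0, 0, 0, 1],
  [0.06, -0.047, 0, 0, 0, 0, 1],
  [0.09, -0.07, 0, 0, 0, 0, 1],
  [0.12, -0.094, 0, 0, 0, 0, 1],
  [0.15, -0.117, 0, 0, 0, 0, 1],
])

```text
clock: 0.93
position: [0.4152, -0.2643, 0.2562]
ee_rot: [0.985, 0.172, -0.0, 0.0]
ft_force: [0.4, -0.6, -0.9]
grip_width: 0.998
grasp_force: 0.0
```

Emit:
jog_arm([
  [0.03, -0.024, 0, 0, 0, 0.08, 1],
  [0.06, -0.047, 0, 0, 0, 0.16, 1],
  [0.09, -0.07, 0, 0, 0, 0.24, 1],
  [0.12, -0.094, 0, 0, 0, 0.32, 1],
  [0.15, -0.117, 0, 0, 0, 0.378, 1],
])

```text
clock: 1.35
position: [0.5167, -0.1035, 0.2562]
ee_rot: [1.0, -0.018, -0.0, 0.0]
ft_force: [0.7, -0.5, 0.3]
grip_width: 0.998
grasp_force: 0.0
```

```bash
python3 -c "
from h import *
here(); go(-29.5,-1,160); go(-29.5,-1,62)"
```

```text
t 1.35 tcp stand mm [[-60.1, -54.8, 256.2]] yaw -0.005 zax [-0. -0. -1.] F [ 0.7 -0.5  0.3] w 0.998 gf 0.0
q [0.57, 0.15, -0.5, 1.7, 0.08, 1.31, -1.56]
go (-29.5, -1, 160, 0.0) -> [0.0304, -0.0539, 0.0962] [0.0, 0.0, -0.005]
go (-29.5, -1, 62, 0.0) -> [0.0304, -0.054, 0.1942] [0.0, 0.0, -0.005]
```

Emit:
jog_arm([
  [0.015, -0.027, 0.02, 0, 0, 0, 1],
  [0.03, -0.054, 0.04, 0, 0, 0, 1],
  [0.03, -0.054, 0.065, 0, 0, 0, 1],
  [0.03, -0.054, 0.09, 0, 0, 0, 1],
  [0.03, -0.054, 0.09, 0, 0, 0, 1],
])

```text
clock: 1.77
position: [0.5453, -0.0517, 0.1613]
ee_rot: [1.0, -0.015, -0.004, -0.001]
ft_force: [-1.1, -0.6, -0.9]
grip_width: 0.998
grasp_force: 0.0
```

```bash
python3 - <<'E'
from h import *
from workcell import optics
import cv2
here()
c=optics.camera("wrist"); np.savez("wrist.npz",**c); cv2.imwrite("pics/wrist0.png",c["color"][:,:,::-1])
s=np.load("s.npy")
print("cam at stand",(w2s(-c["R"].T@c["t"],s)*1e3).round())
q=w2s(cloud(c),s)*1e3; ok=c["depth"].ravel()>0
a=q[ok&(abs(q[:,0]+30)<45)&(abs(q[:,1])<45)&(q[:,2]>63)&(q[:,2]<73)]; print(len(a),a.min(0).round(1),a.max(0).round(1),np.median(a,0).round(1))
print("tin top exp",proj(c,s2w([-.0295,-.001,.068],s)),"catch",proj(c,s2w([-.108,0,.081],s)),"mark",proj(c,s2w([-.137,0,.045],s)))
E
```

```text
t 1.77 tcp stand mm [[-33.2, -2.1, 161.3]] yaw 0.001 zax [-0.008  0.001 -1.   ] F [-1.1 -0.6 -0.9] w 0.998 gf 0.0
q [0.47, 0.29, -0.53, 1.76, 0.16, 1.15, -1.71]
cam at stand [[ 41.  -2. 278.]]
3454 [-54.3 -27.9  63. ] [ 1.  26.2 69.6] [-25.4  -0.9  67.3]
tin top exp [[252.11608966 195.1359368 ]] catch [[250.75132063 287.40204346]] mark [[251.12672365 288.87598571]]
```

View pics/wrist0.png

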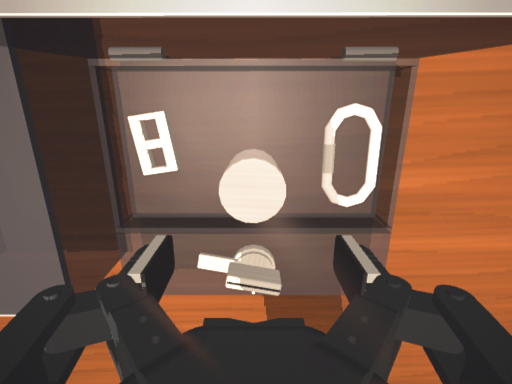

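The wrist view shows the tin lid at (253,188), about 6 mm farther out than estimated, so x ≈ -25. The catch bar is at (252,278), and the camera sits on the flap side. I'll make a half turn to put the camera on the robot's side, which also suits the range of joint 7 for the catch.

Emit:
jog_arm([
  [0, 0, 0, 0, 0, 0.12, 1],
  [0, 0, 0, 0, 0, 0.24, 1],
  [0, 0, 0, 0, 0, 0.36, 1],
  [0, 0, 0, 0, 0, 0.48, 1],
  [0, 0, 0, 0, 0, 0.6, 1],
])

```text
clock: 2.23
position: [0.5487, -0.0528, 0.1685]
ee_rot: [0.949, -0.314, 0.001, -0.0]
ft_force: [-1.0, 0.4, 0.2]
grip_width: 1.002
grasp_force: 0.0
```

```bash
python3 -c "
from h import *
here()"
```

```text
t 2.23 tcp stand mm [[-29.8, -3.1, 168.5]] yaw -0.607 zax [ 0.002 -0.    -1.   ] F [-1.   0.4  0.2] w 1.002 gf 0.0
q [0.41, 0.27, -0.45, 1.75, 0.13, 1.15, -2.3]
```

Emit:
jog_arm([
  [0, 0, 0, 0, 0, -0.12, 1],
  [0, 0, 0, 0, 0, -0.24, 1],
  [0, 0, 0, 0, 0, -0.36, 1],
  [0, 0, 0, 0, 0, -0.48, 1],
  [0, 0, 0, 0, 0, -0.6, 1],
])

```text
clock: 2.65
position: [0.5487, -0.0528, 0.1685]
ee_rot: [1.0, -0.014, 0.001, 0.0]
ft_force: [-0.7, -0.0, 0.3]
grip_width: 0.996
grasp_force: 0.0
```

Emit:
jog_arm([
  [0, 0, 0, 0, 0, -0.12, 1],
  [0, 0, 0, 0, 0, -0.24, 1],
  [0, 0, 0, 0, 0, -0.36, 1],
  [0, 0, 0, 0, 0, -0.48, 1],
  [0, 0, 0, 0, 0, -0.6, 1],
])

```text
clock: 3.07
position: [0.5487, -0.0529, 0.1685]
ee_rot: [0.959, 0.282, 0.001, 0.001]
ft_force: [-0.1, -0.3, -0.5]
grip_width: 1.003
grasp_force: 0.0
```

Emit:
jog_arm([
  [0, 0, 0, 0, 0, -0.12, 1],
  [0, 0, 0, 0, 0, -0.24, 1],
  [0, 0, 0, 0, 0, -0.36, 1],
  [0, 0, 0, 0, 0, -0.48, 1],
  [0, 0, 0, 0, 0, -0.6, 1],
])

```text
clock: 3.48
position: [0.5486, -0.053, 0.1684]
ee_rot: [0.833, 0.553, 0.001, 0.001]
ft_force: [0.4, 0.3, -0.0]
grip_width: 0.996
grasp_force: 0.0
```

Emit:
jog_arm([
  [0, 0, 0, 0, 0, -0.12, 1],
  [0, 0, 0, 0, 0, -0.24, 1],
  [0, 0, 0, 0, 0, -0.36, 1],
  [0, 0, 0, 0, 0, -0.48, 1],
  [0, 0, 0, 0, 0, -0.6, 1],
])

```text
clock: 3.9
position: [0.5486, -0.053, 0.1684]
ee_rot: [0.632, 0.775, 0.0, 0.001]
ft_force: [0.1, -0.2, -0.0]
grip_width: 1.002
grasp_force: 0.0
```

Emit:
jog_arm([
  [0, 0, 0, 0, 0, -0.12, 1],
  [0, 0, 0, 0, 0, -0.24, 1],
  [0, 0, 0, 0, 0, -0.36, 1],
  [0, 0, 0, 0, 0, -0.48, 1],
  [0, 0, 0, 0, 0, -0.6, 1],
])

```text
clock: 4.32
position: [0.5486, -0.0532, 0.1683]
ee_rot: [0.375, 0.927, -0.0, 0.001]
ft_force: [0.0, 0.3, -1.0]
grip_width: 0.999
grasp_force: 0.0
```

Emit:
jog_arm([
  [0, 0, 0, 0, 0, -0.12, 1],
  [0, 0, 0, 0, 0, -0.24, 1],
  [0, 0, 0, 0, 0, -0.36, 1],
  [0, 0, 0, 0, 0, -0.48, 1],
  [0, 0, 0, 0, 0, -0.6, 1],
])

```text
clock: 4.73
position: [0.5486, -0.0533, 0.1682]
ee_rot: [0.085, 0.996, -0.001, 0.001]
ft_force: [-0.5, -0.0, 0.4]
grip_width: 0.999
grasp_force: 0.0
```

```bash
python3 -c "
from h import *
here(); go(-25,-1,120,np.pi); go(-25,-1,62,np.pi)"
```

```text
t 4.73 tcp stand mm [[-29.9, -3.6, 168.2]] yaw 3.004 zax [ 0.002 -0.002 -1.   ] F [-0.5 -0.   0.4] w 0.999 gf 0.0
q [0.85, 0.41, -1.01, 1.73, 0.37, 1.2, 1.14]
go (-25, -1, 120, 3.141592653589793) -> [-0.0044, 0.0033, 0.0482] [-0.001, 0.002, -0.137]
go (-25, -1, 62, 3.141592653589793) -> [-0.0043, 0.0033, 0.1062] [-0.001, 0.002, -0.137]
```

Emit:
jog_arm([
  [-0.004, 0.003, 0.02, 0, 0, -0.09, 1],
  [-0.004, 0.003, 0.045, 0, 0, -0.137, 1],
  [-0.004, 0.003, 0.07, 0, 0, -0.137, 1],
  [-0.004, 0.003, 0.09, 0, 0, -0.137, 1],
  [-0.004, 0.003, 0.106, 0, 0, -0.137, 1],
])

```text
clock: 5.15
position: [0.5528, -0.0514, 0.0603]
ee_rot: [0.019, 1.0, -0.001, 0.0]
ft_force: [-0.3, 0.7, 0.2]
grip_width: 0.997
grasp_force: 0.0
```

Emit:
jog_arm([
  [0, 0, 0, 0, 0, 0, 1],
  [0, 0, 0, 0, 0, 0, 0],
  [0, 0, 0, 0, 0, 0, -1],
  [0, 0, 0, 0, 0, 0, -1],
  [0, 0, 0, 0, 0, 0, -1],
], grip_force=40)

```text
clock: 5.57
position: [0.5537, -0.0503, 0.0626]
ee_rot: [0.019, 1.0, -0.001, 0.001]
ft_force: [-2.1, -1.0, 7.7]
grip_width: 0.638
grasp_force: 41.0
```

Emit:
jog_arm([
  [0, 0, 0, 0, 0, 0, -1],
  [0, 0, 0, 0, 0, 0, -1],
  [0, 0, 0, 0, 0, 0, -1],
])

```text
clock: 5.82
position: [0.5537, -0.0504, 0.0625]
ee_rot: [0.019, 1.0, -0.001, 0.001]
ft_force: [-1.9, -0.9, 7.8]
grip_width: 0.645
grasp_force: 41.0
```

```bash
python3 -c "
from h import *
here()"
```

```text
t 5.82 tcp stand mm [[-24.9, -0.5, 62.5]] yaw 3.136 zax [ 0.003 -0.001 -1.   ] F [-1.9 -0.9  7.8] w 0.645 gf 41.0
q [0.77, 0.56, -0.94, 1.81, 0.53, 1.04, 1.16]
```

Emit:
jog_arm([
  [0, 0, -0.01, 0, 0, 0, -1],
  [0, 0, -0.035, 0, 0, 0, -1],
  [0, 0, -0.065, 0, 0, 0, -1],
  [0, 0, -0.095, 0, 0, 0, -1],
  [0, 0, -0.12, 0, 0, 0, -1],
])

```text
clock: 6.23
position: [0.5528, -0.0496, 0.1837]
ee_rot: [0.018, 1.0, -0.0, 0.001]
ft_force: [-0.5, 0.2, 0.0]
grip_width: 0.64
grasp_force: 42.7
```

Emit:
jog_arm([
  [0, 0.0, 0, 0, 0, 0, -1],
  [0.01, 0.02, 0, 0, 0, 0, -1],
  [0.02, 0.045, 0, 0, 0, 0, -1],
  [0.025, 0.075, 0, 0, 0, 0, -1],
  [0.03, 0.105, 0, 0, 0, 0, -1],
])

```text
clock: 6.65
position: [0.5259, 0.0566, 0.181]
ee_rot: [0.019, 1.0, -0.001, 0.0]
ft_force: [1.1, -0.1, -1.0]
grip_width: 0.637
grasp_force: 42.7
```

Emit:
jog_arm([
  [0, 0.03, 0, 0, 0, 0, -1],
  [0, 0.06, 0, 0, 0, 0, -1],
  [0, 0.085, 0, 0, 0, 0, -1],
  [0, 0.105, 0, 0, 0, 0, -1],
  [0, 0.105, 0, 0, 0, 0, -1],
])

```text
clock: 7.07
position: [0.5291, 0.166, 0.1814]
ee_rot: [0.015, 1.0, 0.001, 0.0]
ft_force: [-0.1, 1.3, -1.2]
grip_width: 0.639
grasp_force: 42.7
```

```bash
python3 - <<'E'
from h import *
here(); go(-55,210,154.5,np.pi)
from workcell import optics
import cv2
c=optics.camera("side"); s=np.load("s.npy"); np.savez("side2.npz",**c)
q=w2s(cloud(c),s)*1e3
a=q[(abs(q[:,0]+55)<45)&(abs(q[:,1]-210)<45)&(q[:,2]>104)&(q[:,2]<190)]
print(len(a),np.percentile(a[:,2],[0,2,5,10,50]).round(1))
cv2.imwrite("pics/side2.png",cv2.resize(c["color"][100:325,100:400,::-1],(800,600),interpolation=cv2.INTER_CUBIC))
E
```

```text
t 7.07 tcp stand mm [[-56.4, 215.0, 181.4]] yaw 3.143 zax [ 0.001  0.002 -1.   ] F [-0.1  1.3 -1.2] w 0.639 gf 42.7
q [0.49, 0.44, -1.09, 1.71, 0.41, 1.24, 0.86]
go (-55, 210, 154.5, 3.141592653589793) -> [-0.0014, -0.0051, 0.0269] [0.002, 0.001, 0.001]
394 [104.1 130.9 133.2 138.6 182.7]
```

View pics/side2.png

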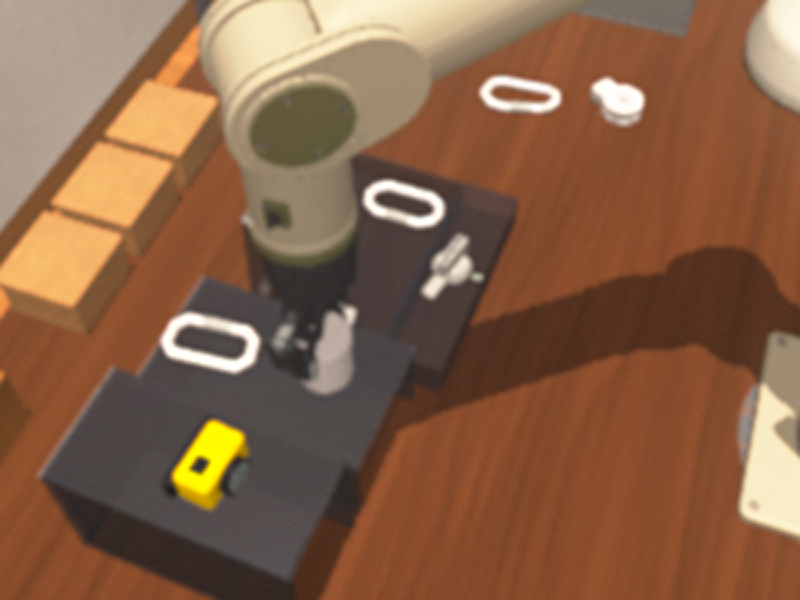

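The tin hangs upright over the second tier's front part, at (328,360) in this view, clear of the D carabiner at (210,342). Next I lower it.

Emit:
jog_arm([
  [-0.001, -0.003, 0.008, 0, 0, 0, -1],
  [-0.001, -0.005, 0.015, 0, 0, 0, -1],
  [-0.001, -0.005, 0.02, 0, 0, 0, -1],
  [-0.001, -0.005, 0.024, 0, 0, 0, -1],
  [-0.001, -0.005, 0.025, 0, 0, 0, -1],
])

```text
clock: 7.53
position: [0.531, 0.1545, 0.1547]
ee_rot: [0.019, 1.0, -0.001, -0.0]
ft_force: [-2.2, -3.2, 6.0]
grip_width: 0.64
grasp_force: 43.2
```

Emit:
jog_arm([
  [0, 0, 0.0005, 0, 0, 0, -1],
  [0, 0, 0.001, 0, 0, 0, -1],
  [0, 0, 0.001, 0, 0, 0, -1],
])

```text
clock: 7.78
position: [0.5312, 0.155, 0.1547]
ee_rot: [0.019, 1.0, -0.001, 0.0]
ft_force: [-2.4, -3.9, 4.8]
grip_width: 0.641
grasp_force: 43.2
```

```bash
python3 -c "
from h import *
here()"
```

```text
t 7.78 tcp stand mm [[-54.0, 204.0, 154.7]] yaw 3.136 zax [ 0.    -0.001 -1.   ] F [-2.4 -3.9  4.8] w 0.641 gf 43.2
q [0.49, 0.46, -1.06, 1.74, 0.43, 1.2, 0.85]
```

Emit:
jog_arm([
  [0, 0, 0, 0, 0, 0, 0.35],
  [0, 0, 0, 0, 0, 0, 0.5],
  [0, 0, 0, 0, 0, 0, 0.7],
  [0, 0, 0, 0, 0, 0, 1],
  [0, 0, 0, 0, 0, 0, 1],
])

```text
clock: 8.2
position: [0.531, 0.1561, 0.1542]
ee_rot: [0.018, 1.0, 0.0, 0.0]
ft_force: [0.6, 0.3, -0.5]
grip_width: 1.001
grasp_force: 0.0
```

Emit:
jog_arm([
  [0, 0, 0, 0, 0, 0, 1],
  [0, 0, -0.005, 0, 0, 0, 1],
  [0, 0, -0.015, 0, 0, 0, 1],
  [0, 0, -0.035, 0, 0, 0, 1],
  [0, 0, -0.06, 0, 0, 0, 1],
])

```text
clock: 8.62
position: [0.5304, 0.1558, 0.2148]
ee_rot: [0.018, 1.0, -0.0, -0.001]
ft_force: [0.8, 0.5, 0.1]
grip_width: 0.997
grasp_force: 0.0
```

Emit:
jog_arm([
  [0, 0, -0.03, 0, 0, 0, 1],
  [0, 0, -0.06, 0, 0, 0, 1],
  [0, 0, -0.085, 0, 0, 0, 0],
  [0, 0, -0.085, 0, 0, 0, -1],
  [0, 0, -0.085, 0, 0, 0, -1],
])

```text
clock: 9.03
position: [0.5314, 0.1565, 0.3013]
ee_rot: [0.018, 1.0, 0.0, 0.002]
ft_force: [-0.1, -1.4, -0.3]
grip_width: 0.605
grasp_force: 0.0
```

```bash
python3 - <<'E'
from h import *
here()
from workcell import optics
c=optics.camera("wrist"); s=np.load("s.npy"); np.savez("w2.npz",**c)
q=w2s(cloud(c),s)*1e3
a=q[(abs(q[:,0]+55)<45)&(abs(q[:,1]-204)<45)&(q[:,2]>150)&(q[:,2]<170)]
print(len(a),a.min(0).round(1),a.max(0).round(1),np.median(a,0).round(1))
A=np.c_[a[:,:2],np.ones(len(a))]; print("slope",np.linalg.lstsq(A,a[:,2],rcond=None)[0].round(3))
go(125,0,240,np.pi)
E
```

```text
t 9.03 tcp stand mm [[-53.8, 205.5, 301.3]] yaw 3.137 zax [ 0.003  0.    -1.   ] F [-0.1 -1.4 -0.3] w 0.605 gf 0.0
q [0.56, 0.34, -1.14, 1.54, 0.31, 1.46, 0.94]
2411 [-83.6 176.5 150.1] [-28.4 231.2 161.7] [-57.4 204.3 159.4]
slope [1.70000e-02 1.00000e-03 1.60087e+02]
go (125, 0, 240, 3.141592653589793) -> [-0.1801, -0.2043, 0.0601] [-0.0, 0.001, -0.005]
```

Emit:
jog_arm([
  [-0.02, -0.02, 0, 0, 0, 0, -1],
  [-0.045, -0.05, 0, 0, 0, 0, -1],
  [-0.07, -0.08, 0, 0, 0, 0, -1],
  [-0.095, -0.11, 0, 0, 0, 0, -1],
  [-0.12, -0.14, 0, 0, 0, 0, -1],
])

```text
clock: 9.5
position: [0.6462, 0.0097, 0.298]
ee_rot: [0.018, 1.0, -0.0, -0.001]
ft_force: [1.0, -0.6, -0.1]
grip_width: -0.001
grasp_force: 0.0
```

Emit:
jog_arm([
  [-0.02, -0.025, 0, 0, 0, 0, -1],
  [-0.04, -0.05, 0, 0, 0, 0, -1],
  [-0.06, -0.065, 0, 0, 0, 0, -1],
  [-0.06, -0.065, 0.0, 0, 0, 0, -1],
  [-0.06, -0.065, 0.0, 0, 0, 0, -1],
])

```text
clock: 9.92
position: [0.7035, -0.0565, 0.2971]
ee_rot: [0.019, 1.0, 0.0, -0.001]
ft_force: [-1.1, 0.9, 0.1]
grip_width: -0.001
grasp_force: 0.0
```

```bash
python3 - <<'E'
from h import *
here(); go(125,0,195,np.pi)
from workcell import optics
c=optics.camera("wrist"); s=np.load("s.npy")
q=w2s(cloud(c),s)*1e3
a=q[(q[:,0]<110)&(q[:,0]>30)&(abs(q[:,1])<100)&(q[:,2]>188)&(q[:,2]<202)]
if len(a): print("flap edge",len(a),a.min(0).round(1),a.max(0).round(1),np.median(a,0).round(1))
for n in ("scene",):
    c=optics.camera(n); q=w2s(cloud(c),s)*1e3; m=q[(q[:,0]<130)&(q[:,0]>30)&(abs(q[:,1])<120)&(q[:,2]>185)&(q[:,2]<205)]
    if len(m): print(n,len(m),np.median(m,0).round(1))
E
```

```text
t 9.92 tcp stand mm [[125.0, -1.8, 297.1]] yaw 3.135 zax [-0.003  0.001 -1.   ] F [-1.1  0.9  0.1] w -0.001 gf 0.0
q [0.55, 0.67, -0.95, 1.1, 0.53, 1.61, 1.27]
go (125, 0, 195, 3.141592653589793) -> [-0.0003, 0.0017, 0.1021] [0.001, -0.003, -0.006]
flap edge 2148 [  64.2 -100.   191.9] [ 71.   99.9 196.7] [ 6.750e+01 -1.000e-01  1.942e+02]
scene 333 [ 68.6 -25.1 194.2]
```

Emit:
jog_arm([
  [0, 0.002, 0.03, 0, 0, 0, -1],
  [0, 0.002, 0.06, 0, 0, 0, -1],
  [0, 0.002, 0.09, 0, 0, 0, -1],
  [0.015, 0.002, 0.107, 0, 0, 0, -1],
  [0.03, 0.002, 0.107, 0, 0, 0, -1],
])

```text
clock: 10.43
position: [0.6705, -0.0516, 0.1874]
ee_rot: [0.017, 1.0, 0.0, -0.003]
ft_force: [-1.1, 0.2, 0.0]
grip_width: -0.003
grasp_force: 0.0
```

```bash
python3 -c "
from h import *
here()"
```

```text
t 10.43 tcp stand mm [[91.9, 2.0, 187.4]] yaw 3.139 zax [-0.006  0.    -1.   ] F [-1.1  0.2  0. ] w -0.003 gf 0.0
q [0.63, 0.67, -0.96, 1.36, 0.54, 1.39, 1.22]
```

Emit:
jog_arm([
  [0.012, 0, 0, 0, 0, 0, -1],
  [0.021, 0, 0.0005, 0, 0, 0, -1],
  [0.031, 0, 0.002, 0, 0, 0, -1],
  [0.04, 0, 0.004, 0, 0, 0, -1],
  [0.049, 0, 0.0065, 0, 0, 0, -1],
])

```text
clock: 10.85
position: [0.6236, -0.0496, 0.1861]
ee_rot: [0.018, 1.0, -0.0, 0.0]
ft_force: [1.2, -0.4, -0.8]
grip_width: 0.002
grasp_force: 0.8
```

```bash
python3 -c "
from h import *
here()
for t in np.arange(1.18,-.05,-.07): print(round(t,2),(86-120*np.cos(t)+6*np.sin(t)).round(1),(70+120*np.sin(t)+6*np.cos(t)).round(1))"
```

```text
t 10.85 tcp stand mm [[44.9, 2.5, 186.1]] yaw 3.139 zax [ 0.001 -0.001 -1.   ] F [ 1.2 -0.4 -0.8] w 0.002 gf 0.8
q [0.73, 0.58, -1.0, 1.51, 0.49, 1.32, 1.21]
1.18 45.8 183.2
1.11 38.0 180.2
1.04 30.4 176.5
0.97 23.1 172.4
0.9 16.1 167.7
0.83 9.4 162.6
0.76 3.2 157.0
0.69 -2.7 151.0
0.62 -8.2 144.6
0.55 -13.2 137.8
0.48 -17.7 130.7
0.41 -21.7 123.3
0.34 -25.1 115.7
0.27 -28.1 107.8
0.2 -30.4 99.7
0.13 -32.2 91.5
0.06 -33.4 83.2
-0.01 -34.1 74.8
```

Emit:
jog_arm([
  [0.008, -0.001, 0.003, 0, 0, 0, -1],
  [0.0155, -0.002, 0.007, 0, 0, 0, -1],
  [0.023, -0.002, 0.011, 0, 0, 0, -1],
  [0.03, -0.002, 0.0155, 0, 0, 0, -1],
  [0.0365, -0.002, 0.0205, 0, 0, 0, -1],
])

```text
clock: 11.27
position: [0.5871, -0.0507, 0.1652]
ee_rot: [0.018, 1.0, -0.0, 0.0]
ft_force: [0.4, -0.1, 1.6]
grip_width: 0.004
grasp_force: 0.7
```

```bash
cat >> h.py <<'E'
def flap():
    from workcell import optics
    s=np.load("s.npy"); 
    for n in("side","scene"):
        q=w2s(cloud(optics.camera(n)),s)*1e3
        r=np.hypot(q[:,0]-75,q[:,2]-45); a=q[(abs(r-150)<5)&(q[:,1]>40)&(q[:,1]<125)&(q[:,2]>48)&(q[:,0]<100)&(q[:,0]>-80)]
        if len(a): print(n,len(a),np.median(a,0).round(1),"theta",np.percentile(np.arctan2(a[:,2]-45,75-a[:,0]),[10,50,90]).round(3))
E
python3 -c "
from h import *
here();flap()"
```

```text
t 11.27 tcp stand mm [[8.5, 0.3, 165.2]] yaw 3.138 zax [ 0. -0. -1.] F [ 0.4 -0.1  1.6] w 0.004 gf 0.7
q [0.8, 0.52, -1.02, 1.63, 0.47, 1.25, 1.21]
side 83 [-22.   82.9 160.2] theta [0.846 0.872 0.89 ]
scene 30 [-20.1 105.5 159.2] theta [0.864 0.876 0.886]
```

Emit:
jog_arm([
  [0.006, 0, 0.006, 0, 0, 0, -1],
  [0.012, 0, 0.012, 0, 0, 0, -1],
  [0.0175, 0, 0.0185, 0, 0, 0, -1],
  [0.0225, 0, 0.0255, 0, 0, 0, -1],
  [0.027, 0, 0.0325, 0, 0, 0, -1],
])

```text
clock: 11.78
position: [0.5602, -0.0504, 0.1319]
ee_rot: [0.018, 1.0, -0.0, -0.0]
ft_force: [-0.3, -0.2, 0.8]
grip_width: 0.003
grasp_force: 0.5
```

Emit:
jog_arm([
  [0.004, 0, 0.0075, 0, 0, 0, -1],
  [0.0075, 0, 0.015, 0, 0, 0, -1],
  [0.0105, 0, 0.023, 0, 0, 0, -1],
  [0.0125, 0, 0.031, 0, 0, 0, -1],
  [0.0145, 0, 0.039, 0, 0, 0, -1],
])

```text
clock: 12.2
position: [0.5461, -0.0498, 0.0929]
ee_rot: [0.018, 1.0, -0.0, -0.0]
ft_force: [-0.1, 0.2, -0.3]
grip_width: -0.002
grasp_force: 0.5
```

```bash
python3 -c "
from h import *
here();flap()"
```

```text
t 12.2 tcp stand mm [[-32.5, -0.2, 92.9]] yaw 3.137 zax [-0. -0. -1.] F [-0.1  0.2 -0.3] w -0.002 gf 0.5
q [0.83, 0.53, -1.01, 1.8, 0.5, 1.09, 1.18]
side 92 [-71.8  75.6  72.8] theta [0.153 0.187 0.829]
scene 45 [-30.7  55.8 150.9] theta [0.172 0.796 0.857]
```

Emit:
jog_arm([
  [0.0005, 0, 0.005, 0, 0, 0, -1],
  [0.001, 0, 0.01, 0, 0, 0, -1],
  [0.001, 0, 0.0145, 0, 0, 0, -1],
  [0.001, 0, 0.017, 0, 0, 0, -1],
  [0.001, 0, 0.0185, 0, 0, 0, -1],
])

```text
clock: 12.72
position: [0.5455, -0.0496, 0.0759]
ee_rot: [0.018, 1.0, -0.0, -0.0]
ft_force: [-11.3, -0.7, 27.4]
grip_width: 0.002
grasp_force: 13.7
```

```bash
python3 -c "
from h import *
here()"
```

```text
t 12.72 tcp stand mm [[-33.1, -0.0, 75.9]] yaw 3.137 zax [-0.001 -0.001 -1.   ] F [-11.3  -0.7  27.4] w 0.002 gf 13.7
q [0.82, 0.55, -0.99, 1.82, 0.52, 1.07, 1.16]
```

Emit:
jog_arm([
  [0, 0, 0, 0, 0, 0, -1],
  [0, 0, -0.01, 0, 0, 0, -1],
  [0, 0, -0.035, 0, 0, 0, -1],
  [0, 0, -0.065, 0, 0, 0, -1],
  [0, 0, -0.1, 0, 0, 0, -1],
])

```text
clock: 13.13
position: [0.5448, -0.0496, 0.1759]
ee_rot: [0.018, 1.0, 0.0, -0.001]
ft_force: [1.1, -0.2, 0.5]
grip_width: -0.005
grasp_force: 0.0
```

```bash
python3 - <<'E'
from h import *
import cv2
from workcell import optics
here()
s=np.load("s.npy")
for n,c in(("w0",dict(np.load("wrist.npz"))),("wnow",optics.camera("wrist")),("side",optics.camera("side"))):
    q=w2s(cloud(c),s)*1e3
    for lo,hi in((74,90),(52,90)):
        b=q[(np.hypot(q[:,0]+108,q[:,1])<56)&(q[:,0]<-78)&(q[:,2]>lo)&(q[:,2]<hi)]
        if len(b)<10: print(n,len(b)); continue
        (cx,cy),(w,h),a=cv2.minAreaRect(b[:,:2].astype(np.float32))
        d=np.linalg.eigh(np.cov(b[:,:2].T))[1][:,1]; d*=np.sign(d[1])
        print(n,lo,len(b),"c",b[:,:2].mean(0).round(1),"rect",np.round((cx,cy,w,h,a),1),"catch",np.arctan2(d[0],d[1]).round(3),"zmax",np.percentile(b[:,2],95).round(1))
q=w2s(cloud(optics.camera("side")),s)*1e3
f=q[(q[:,0]>-70)&(q[:,0]<60)&(abs(q[:,1])>60)&(abs(q[:,1])<120)]; print("flap z",np.percentile(f[:,2],[5,25,50,75,95]).round(1))
flap()
E
```

```text
t 13.13 tcp stand mm [[-33.8, -0.0, 175.9]] yaw 3.137 zax [-0.002  0.001 -1.   ] F [ 1.1 -0.2  0.5] w -0.005 gf 0.0
q [0.9, 0.43, -1.08, 1.73, 0.4, 1.23, 1.25]
w0 74 836 c [-105.5   -1.9] rect [-106.9   -2.    47.7   12.9   79.5] catch 0.186 zmax 81.2
w0 52 2389 c [-101.4    4.9] rect [-98.3  10.7  76.   27.6  81.6] catch 0.104 zmax 80.9
wnow 74 1043 c [-107.4   -1.8] rect [-107.4   -1.7   47.8   12.    79.2] catch 0.188 zmax 81.6
wnow 52 2643 c [-106.2    6. ] rect [-108.5   12.1   40.6   75.2    4.9] catch 0.195 zmax 81.2
side 74 65 c [-110.4   -0.5] rect [-110.4   -2.1   47.4   13.2   76.9] catch 0.197 zmax 83.9
side 52 202 c [-110.4    8.8] rect [-104.3    9.6   75.9   38.5   63.5] catch 0.29 zmax 82.9
flap z [48.9 50.4 51.7 52.9 54.9]
side 49 [-74.2  79.   51.7] theta [0.029 0.045 0.062]
scene 48 [-73.5  79.6  52. ] theta [0.033 0.047 0.062]
```

Emit:
jog_arm([
  [0.015, 0, 0, 0, 0, 0.12, 0],
  [0.03, 0, 0, 0, 0, 0.24, 0.2],
  [0.045, -0.001, 0, 0, 0, 0.36, 0.2],
  [0.06, -0.002, 0, 0, 0, 0.48, 0.2],
  [0.074, -0.002, 0, 0, 0, 0.6, 0.2],
])

```text
clock: 13.8
position: [0.47, -0.0492, 0.1741]
ee_rot: [0.316, 0.949, 0.0, -0.001]
ft_force: [-0.5, 0.6, -0.0]
grip_width: 0.602
grasp_force: 0.0
```

Emit:
jog_arm([
  [0, 0, 0, 0, 0, 0.12, 0.2],
  [0, 0, 0, 0, 0, 0.24, 0.2],
  [0, 0, 0, 0, 0, 0.36, 0.2],
  [0, 0, 0, 0, 0, 0.48, 0.2],
  [0, 0, 0, 0, 0, 0.6, 0.2],
])

```text
clock: 14.22
position: [0.4707, -0.0491, 0.1743]
ee_rot: [0.582, 0.813, -0.0, -0.001]
ft_force: [0.2, 0.6, 0.0]
grip_width: 0.6
grasp_force: 0.0
```

Emit:
jog_arm([
  [0, 0, 0.01, 0, 0, 0.12, 0.2],
  [0, 0, 0.02, 0, 0, 0.24, 0.2],
  [0, 0, 0.03, 0, 0, 0.36, 0.2],
  [0, 0, 0.04, 0, 0, 0.48, 0.2],
  [0, 0, 0.045, 0, 0, 0.557, 0.2],
])

```text
clock: 14.63
position: [0.4701, -0.049, 0.1281]
ee_rot: [0.783, 0.622, -0.001, -0.001]
ft_force: [0.3, 0.7, -0.3]
grip_width: 0.602
grasp_force: 0.0
```

```bash
python3 - <<'E'
from h import *
import cv2
from workcell import optics
here(); go(-107.5,-1.7,85,np.pi/2-.19)
s=np.load("s.npy");c=optics.camera("wrist")
q=w2s(cloud(c),s)*1e3
b=q[(np.hypot(q[:,0]+108,q[:,1])<40)&(q[:,2]>74)&(q[:,2]<86)]
print(len(b),cv2.minAreaRect(b[:,:2].astype(np.float32)))
cv2.imwrite("pics/wrist3.png",c["color"][:,:,::-1])
E
```

```text
t 14.63 tcp stand mm [[-108.4, -1.8, 128.1]] yaw 1.373 zax [-0.003  0.001 -1.   ] F [ 0.3  0.7 -0.3] w 0.602 gf 0.0
q [0.83, 0.22, -0.89, 1.96, 0.2, 1.05, -0.38]
go (-107.5, -1.7, 85, 1.3807963267948966) -> [0.0003, 0.001, 0.0431] [-0.003, -0.0, -0.007]
1228 ((-107.36610412597656, -1.5926494598388672), (48.087738037109375, 11.831527709960938), 78.51168823242188)
```

View pics/wrist3.png

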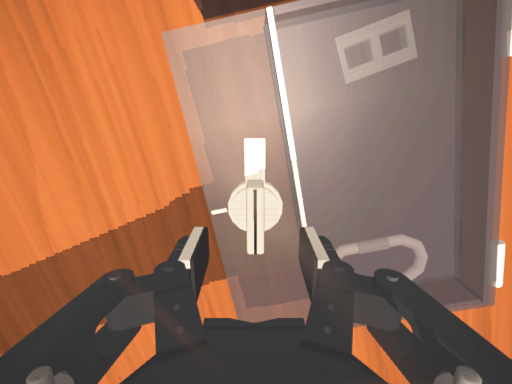

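The bar stands upright in the picture at (255,215), centred between the pads, with the index mark at (220,211). I can descend and grip.

Emit:
jog_arm([
  [0, 0.001, 0.012, 0, 0, 0, 0.2],
  [0, 0.001, 0.025, 0, 0, 0, 0.2],
  [0, 0.001, 0.037, 0, 0, 0, 0.2],
  [0, 0.001, 0.043, 0, 0, 0, 0.2],
  [0, 0.001, 0.043, 0, 0, 0, 0.2],
], grip_force=25)

```text
clock: 15.1
position: [0.4712, -0.049, 0.0854]
ee_rot: [0.781, 0.625, -0.001, -0.001]
ft_force: [0.4, -0.2, 0.6]
grip_width: 0.6
grasp_force: 0.0
```

Emit:
jog_arm([
  [0, 0, 0, 0, 0, 0, -0.2],
  [0, 0, 0, 0, 0, 0, -0.5],
  [0, 0, 0, 0, 0, 0, -1],
  [0, 0, 0, 0, 0, 0, -1],
  [0, 0, 0, 0, 0, 0, -1],
], grip_force=25)

```text
clock: 15.52
position: [0.4713, -0.0489, 0.0879]
ee_rot: [0.781, 0.624, -0.001, -0.001]
ft_force: [-10.6, 1.4, 12.6]
grip_width: 0.137
grasp_force: 27.5
```

```bash
python3 -c "
from h import *
here()"
```

```text
t 15.52 tcp stand mm [[-107.3, -1.7, 87.9]] yaw 1.38 zax [-0.003 -0.001 -1.   ] F [-10.6   1.4  12.6] w 0.137 gf 27.5
q [0.8, 0.29, -0.87, 2.0, 0.27, 0.97, -0.43]
```

Emit:
jog_arm([
  [0, 0, -0.002, 0, 0, 0.1, -1],
  [0, 0, -0.002, 0, 0, 0.2, -1],
  [0, 0, -0.002, 0, 0, 0.3, -1],
  [0, 0, -0.002, 0, 0, 0.4, -1],
  [0, 0, -0.002, 0, 0, 0.5, -1],
])

```text
clock: 15.93
position: [0.4711, -0.0489, 0.0882]
ee_rot: [0.912, 0.409, -0.001, -0.001]
ft_force: [0.8, 1.5, -15.6]
grip_width: 0.134
grasp_force: 27.7
```

```bash
python3 -c "
from h import *
here()"
```

```text
t 15.93 tcp stand mm [[-107.5, -1.7, 88.2]] yaw 0.875 zax [-0.002  0.001 -1.   ] F [  0.8   1.5 -15.6] w 0.134 gf 27.7
q [0.73, 0.27, -0.79, 2.0, 0.23, 0.96, -0.9]
```

Emit:
jog_arm([
  [0, 0, 0, 0, 0, 0.1, -1],
  [0, 0, 0, 0, 0, 0.2, -1],
  [0, 0, 0, 0, 0, 0.3, -1],
  [0, 0, 0, 0, 0, 0.4, -1],
  [0, 0, 0, 0, 0, 0.5, -1],
])

```text
clock: 16.35
position: [0.4711, -0.0489, 0.0882]
ee_rot: [0.985, 0.171, -0.001, -0.001]
ft_force: [1.8, 0.6, -13.8]
grip_width: 0.132
grasp_force: 27.7
```

```bash
python3 -c "
from h import *
here()"
```

```text
t 16.35 tcp stand mm [[-107.4, -1.7, 88.2]] yaw 0.375 zax [-0.002  0.001 -1.   ] F [  1.8   0.6 -13.8] w 0.132 gf 27.7
q [0.66, 0.25, -0.71, 2.0, 0.2, 0.96, -1.38]
```

Turning cleanly. I'll finish to yaw 0, release and rise.

Emit:
jog_arm([
  [0, 0, 0, 0, 0, 0.1, -1],
  [0, 0, 0, 0, 0, 0.2, -1],
  [0, 0, 0, 0, 0, 0.3, -1],
  [0, 0, 0, 0, 0, 0.375, -1],
  [0, 0, 0, 0, 0, 0.375, -1],
])

```text
clock: 16.77
position: [0.4712, -0.049, 0.0882]
ee_rot: [1.0, -0.015, -0.001, -0.0]
ft_force: [1.3, 1.2, -16.5]
grip_width: 0.13
grasp_force: 27.5
```

```bash
python3 -c "
from h import *
here()"
```

```text
t 16.77 tcp stand mm [[-107.4, -1.8, 88.2]] yaw 0.002 zax [-0.002  0.001 -1.   ] F [  1.3   1.2 -16.5] w 0.13 gf 27.5
q [0.61, 0.24, -0.66, 2.0, 0.18, 0.96, -1.74]
```

Emit:
jog_arm([
  [0, 0, 0, 0, 0, 0, -0.6],
  [0, 0, 0, 0, 0, 0, -0.3],
  [0, 0, 0, 0, 0, 0, 0],
  [0, 0, 0, 0, 0, 0, 0.2],
  [0, 0, 0, 0, 0, 0, 0.2],
])

```text
clock: 17.18
position: [0.4729, -0.0494, 0.0898]
ee_rot: [1.0, -0.013, 0.001, 0.0]
ft_force: [0.3, -0.3, -0.2]
grip_width: 0.6
grasp_force: 0.0
```

Emit:
jog_arm([
  [0, 0, -0.01, 0, 0, 0, 0.2],
  [0, 0, -0.03, 0, 0, 0, 0.2],
  [0, 0, -0.055, 0, 0, 0, 0.2],
  [0, 0, -0.08, 0, 0, 0, 0.2],
  [0, 0, -0.08, 0, 0, 0, 0.2],
])

```text
clock: 17.6
position: [0.4749, -0.0491, 0.1746]
ee_rot: [1.0, -0.013, 0.003, 0.001]
ft_force: [1.0, -0.9, 0.6]
grip_width: 0.602
grasp_force: 0.0
```

```bash
python3 - <<'E'
from h import *
import cv2
from workcell import optics
here(); s=np.load("s.npy");c=optics.camera("wrist")
q=w2s(cloud(c),s)*1e3
b=q[(np.hypot(q[:,0]+108,q[:,1])<40)&(q[:,2]>74)&(q[:,2]<86)]
print(len(b),cv2.minAreaRect(b[:,:2].astype(np.float32)))
cv2.imwrite("pics/wrist4.png",c["color"][:,:,::-1])
c=optics.camera("side"); q=w2s(cloud(c),s)*1e3
f=q[(q[:,0]>-70)&(q[:,0]<60)&(abs(q[:,1])>60)&(abs(q[:,1])<120)]; print("flap z",np.percentile(f[:,2],[5,50,95]).round(1))
a=q[(abs(q[:,0]+55)<45)&(abs(q[:,1]-204)<45)&(q[:,2]>150)&(q[:,2]<170)]; print("tin top",len(a),np.median(a,0).round(1))
cv2.imwrite("pics/side4.png",cv2.resize(c["color"][100:325,100:400,::-1],(800,600),interpolation=cv2.INTER_CUBIC))
E
```

```text
t 17.6 tcp stand mm [[-103.7, -1.8, 174.6]] yaw 0.006 zax [ 0.007 -0.002 -1.   ] F [ 1.  -0.9  0.6] w 0.602 gf 0.0
q [0.66, 0.12, -0.68, 1.92, 0.09, 1.12, -1.66]
767 ((-106.98200225830078, -1.950380802154541), (47.22111129760742, 11.097082138061523), 0.6040960550308228)
flap z [48.9 51.7 54.8]
tin top 363 [-59.3 205.6 160.3]
```

View pics/wrist4.png

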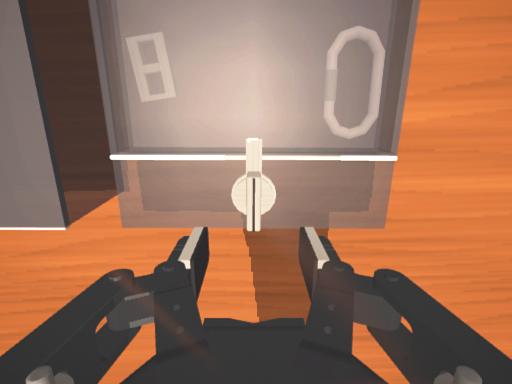

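View pics/side4.png

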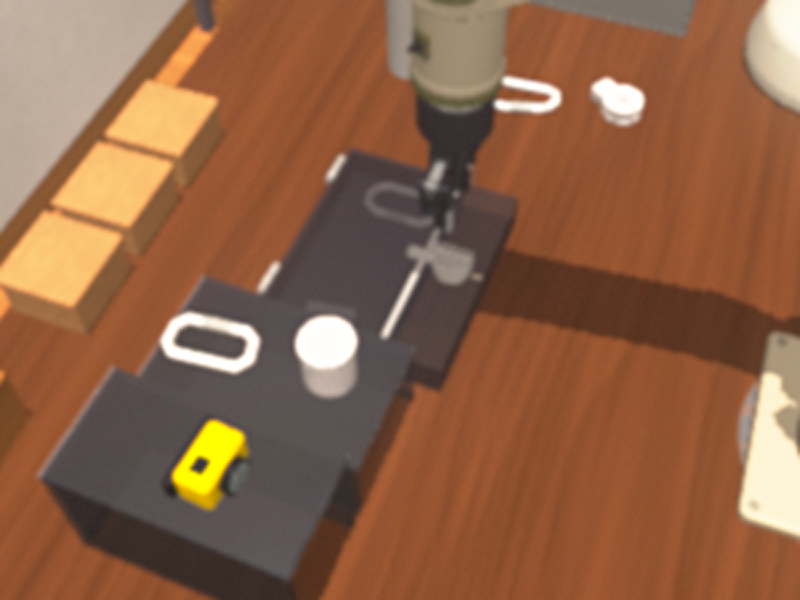

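The tongue lies over the shut flap at (254,145), square to the flap's edge to about 0.01 rad. The tin stands upright at (327,355) in the side view, and the robot is clear of everything, so I hand in.

```bash
python3 -c "
from workcell import workorder
print(workorder.hand_in())"
```

```text
the job is handed in; nothing more can be done
None
```

The job is handed in (no verdict came back): by the last pictures and depth readings, the tin stands upright on the second tier, the flap is shut, and the catch tongue lies over it within about 0.01 rad of the index mark, at about 18 s on the clock.

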